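# Pack the printmaking carton

## Task

Finish packing the open cardboard carton, which already has the black ink tin in one end: put the blue square paint tin and the long wooden tool box into the empty part beside it, so that both stand upright on the carton's floor, inside its walls. Leave the red tin standing where it is.

Things in the scene. Friction and masses are not known exactly. Their poses are not given: they have to be found in the camera images.
- carton: Open cardboard carton, fixed, at any heading; origin under its centre on the table, z up, long side along y. Inside 80 (x) by 255 (y) mm, walls 5 mm, floor 4 mm and rim 40 mm above the table. A black ink tin, 94 mm tall, is wedged fast in its +y end from y = +67.5 to +127.5 mm. Empty: y = -127.5 to +67.5 mm, where the two boxes stand one behind the other, long sides along y.
- paint_tin_mid (a point): Blue square paint tin with a round white cap, loose, upright: body 45 (x) by 60 (y) by 84 (z) mm, cap 32 mm across and 10 mm tall; 0.2 to 0.4 kg. The point is the body's centre, 42 mm above its underside; z up, y along the longer side. Best held across x about 66 mm above the underside, so that the fingertips stay above the carton's rim.
- tool_box_mid (a point): Closed tool box of pale wood with a small brass clasp, loose, upright: 50 (x) by 90 (y) by 86 (z) mm; 0.2 to 0.4 kg. The point is its centre, 43 mm above its underside; z up, y along the longer side. Best held across x about 66 mm above the underside, so that the fingertips stay above the carton's rim.
- red_tin_mid (a point): Red square paint tin with a white cap, loose, same shape and size as the blue one; not to be packed. The point is its body's centre, 42 mm above its underside. Also on the table, unlisted: a round blue-grey paint pot with a white lid (72 mm across, 110 mm tall), and a black hair dryer to the left. The tins, tool box and pot start at least 120 mm apart between centres.
Mind the look-alikes: they are no part of the job. There is more than one size of the part that bears tool_box_mid; the job needs the smaller.

How it is judged:
At the end, for the whole second after the job is handed in: The blue tin and the wooden box both stand upright (within 0.1 rad) on the carton's floor (centre heights within 6 mm of resting flat), inside its walls beside the black tin, and the red tin stands within 30 mm of where it began (x of paint_tin_mid in the frame of carton between -0.025 and 0.025 m and y of paint_tin_mid in the frame of carton between -0.11 and 0.05 m and z of paint_tin_mid in the frame of carton between 0.04 and 0.052 m and angle between each of paint_tin_mid, tool_box_mid's own z axis and vertical below 0.1 rad and x of tool_box_mid in the frame of carton between -0.025 and 0.025 m and y of tool_box_mid in the frame of carton between -0.11 and 0.05 m and z of tool_box_mid in the frame of carton between 0.041 and 0.053 m and distance of red_tin_mid from where it was at the start of the episode below 0.03 m); the robot touches nothing.
It fails at once if the red tin is moved more than 30 mm (distance of red_tin_mid from where it was at the start of the episode above 0.03 m).
It also fails if it takes over 51 s, if anything falls off the work surface, if the arm or the gripper's body presses on something with over 40 N, if the wrist force passes 120 N, or if a joint passes its speed limit or range.

## Robot

A 6-joint arm with a two-finger parallel gripper is mounted at the origin on the work surface. World frame = base frame: x ahead of the robot, y to its left, z up, the work surface at z = 0. Lengths are in m, angles in rad, forces in N, time in s.
With the tool pointing down it reaches from about 0.25 to 0.725 m from the base axis. Payload 4 kg.
Tool frame: the origin (TCP) lies at the very end of the fingers, on their centre line; the grasp point (between the pads) lies 19 mm behind it; y points along the fingers, z is the direction in which the jaws open and shut, and the axes are right-handed (so a half turn about y gives the same grasp; the last joint's range is limited). The gripper opens to 85 mm and grips with 20 to 120 N. Pads are 22 mm wide; open, the fingers measure 114 mm over their backs; the gripper's body (76 mm by 85 mm) begins 54 mm behind the grasp point. The pads swing forward as they close: fully open they stand 13 mm farther back than shut.
Start: joints at [-1.147, 0.241, 0.005, 1.335, 0, 1.571], TCP at [0.206, -0.456, 0.231] pointing down, gripper open.
Joint ranges: [-2.72, 2.72], [-1.05, 1.87], [-1.09, 1.28], [-1.99, 2.15], [-1.42, 1.44], [-3.14, 3.14]. Speed limits (rad/s): [2.79, 2.79, 3.14, 3.14, 3.14, 3.14].

## Interface

Orientations are given as a unit quaternion [x, y, z, w].
In Python, from workcell import bot gives the robot as it stands. The module is installed in compiled form; this text tells all that it offers.
- The arm moves only by the tool move_arm, never from a script. Its argument "increments" is a list of rows, each an object with "grip": the closure, from 0 (fully open) to 1 (shut); "linear": the shift along the tool's x, y, z scaled (see below), a list of three; "twist": the turn about the tool's y scaled (see below). A call has exactly 5 rows; each row shifts and turns the pose as measured when the row begins, along the tool's axes as they then stand; what a row does not reach is not made up. The controller multiplies each number of a shift by 0.2 m and each number of a turn by 2 rad. A row lasts 1/10 s, in which the tool goes at most 50 mm and 8.59 degrees, less where a joint would pass 70% of its speed; a pose out of reach is approached as far as the arm can. A call with a number of a shift or a turn outside -1 to 1 is refused whole. A call with a gripper value outside its range is refused whole. The fingers move at their own pace and stop on an object; the grip force is fixed at half the most. Time passes only in rows, so rows that do not move let the fingers close, or fill a call up. It gives the time, the measured TCP pose, the force and the opening at its end, in the units of the state.
- bot.get_obs(): the state, without advancing time (a new reading comes with each control period).
- bot.camera(name): name is "scene" or "top" or "wrist"; returns (picture, depth): 420x560x3 uint8, blue, green, red; 420x560 float32, m along the optical axis (not along the pixel's ray), 0 where there is no reading.
- bot.camera_params(name): a dict with "camera_matrix" (3x3 intrinsics, pixels), "rvec" (rotation vector, rad) and "tvec" (3), from world to camera coordinates, as OpenCV has them; the wrist camera has in their place "T_tool_cam" (4x4, takes a point from camera to tool coordinates, whose origin is the TCP and whose axes are the tool frame's). Camera axes: x right, y down, z forward; pixel columns grow to the right and rows downward; lengths in m; the calibration is good to about 2 mm. A picture is of the moment at which its call begins: read the wrist's pose just before it. camera_params takes no time and is no camera call.
- bot.job_done(): hands the job in, once; it reports no verdict.
The state is a dict: "clock": time; "joint_pos": joint angles; "joint_vel": joint speeds; "tau": joint torques, N m; "eef_pos": TCP position; "tool_rot": TCP orientation; "ft_force": force on the tool from outside, world axes, zero at the start; "ft_torque": the same for the moment, N m; "grip_width": finger opening in m.
Only numpy, scipy, OpenCV 4.12 (cv2) and the standard library are available. Lean on these libraries where they do the work, as an engineer would, in place of code of your own. Each camera call takes 0.05 s, during which the arm holds its last target. There are 200 camera calls.

## Working session

There is one attempt and no reset: what is moved stays moved. The work goes in short steps, Python scripts to look and compute and a tool call to move; the robot and the scene stay as the last step left them, time stands still between calls to the robot, and variables do not carry over. Pictures are saved under pics/ and viewed, about 8 in all and at most 12, crops included, and the job is handed in when it is done.

Besides the shell and the picture viewer there is one more tool, called in YAML: its name, and indented under it one key for each argument. move_arm: Moves the arm, as the interface text tells. Its arguments: {"type":"object","properties":{"increments":{"type":"array"}},"required":["increments"]}

```bash
mkdir -p pics
python3 - <<'E'
from workcell import bot
import cv2,numpy as np
print(bot.get_obs())
for n in("scene","top"):
    p,d=bot.camera(n); cv2.imwrite(f"pics/{n}0.png",p); np.save(f"pics/{n}0.npy",d); q=bot.camera_params(n);print(n,q,(d>0).mean())
    R=cv2.Rodrigues(q["rvec"])[0]; print(-R.T@np.ravel(q["tvec"]))
print(bot.camera_params("wrist"))
E
```

```text
{'clock': 0.0, 'joint_pos': array([-1.14701197e+00,  2.41435007e-01,  3.73022363e-03,  1.33518751e+00,
        7.85829096e-06,  1.57080753e+00]), 'joint_vel': array([ 1.55273005e-06, -8.43171845e-04, -3.89847797e-04,  4.75297259e-04,
        1.49193747e-03,  1.55057818e-03]), 'tau': array([ 1.60889682e-03, -3.72312176e+01,  2.52411675e+01,  1.69993518e-02,
        2.18350037e-04, -1.01863872e-06]), 'eef_pos': array([ 0.20535179, -0.45519925,  0.23040424]), 'tool_rot': array([-0.1488609 ,  0.69201764, -0.69056755,  0.14855463]), 'ft_force': array([-0.86536917,  0.43772829, -0.42282   ]), 'ft_torque': array([-0.02030969, -0.03212578, -0.0325429 ]), 'grip_width': 0.08542671843473722}
scene {'camera_matrix': array([[503.87416151,   0.        , 280.51207787],
       [  0.        , 503.87416151, 215.38954094],
       [  0.        ,   0.        ,   1.        ]]), 'rvec': array([ 1.66980322,  1.69574542, -0.83193222]), 'tvec': array([ 0.16778426, -0.2956016 ,  1.53171335])} 0.9958588435374149
[ 1.39131916 -0.1390085   0.71174805]
top {'camera_matrix': array([[386.20451098,   0.        , 281.28621821],
       [  0.        , 386.20451098, 210.43628027],
       [  0.        ,   0.        ,   1.        ]]), 'rvec': array([ 2.12412479, -2.12131283,  0.14595156]), 'tvec': array([-0.13503415,  0.58002138,  0.86014512])} 0.9960076530612245
[ 0.43152348 -0.15930962  0.93963641]
{'camera_matrix': array([[318.88037061,   0.        , 285.14658942],
       [  0.        , 318.88037061, 205.6035742 ],
       [  0.        ,   0.        ,   1.        ]]), 'T_tool_cam': array([[ 4.39988141e-04,  9.61167770e-01,  2.75964355e-01,
        -6.97320511e-02],
       [ 1.84482824e-04, -2.75964455e-01,  9.61167824e-01,
        -1.42643194e-01],
       [ 9.99999886e-01, -3.71991761e-04, -2.98740032e-04,
         3.86846103e-04],
       [ 0.00000000e+00,  0.00000000e+00,  0.00000000e+00,
         1.00000000e+00]])}
```

View pics/top0.png

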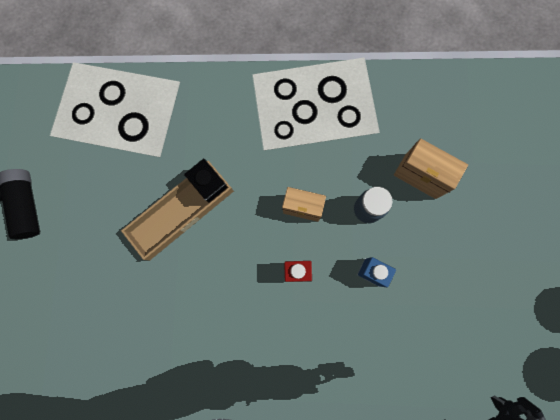

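View pics/scene0.png

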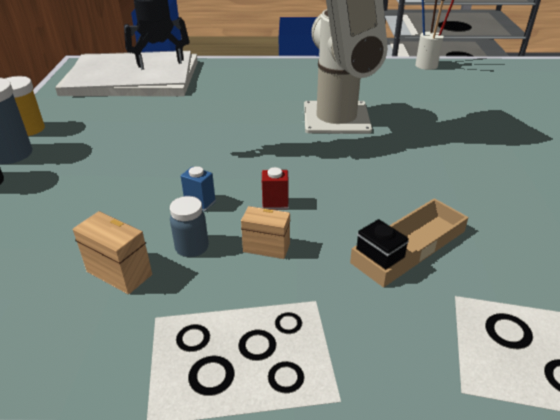

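The top view shows the small box at (304,204), the blue tin at (378,272), the red tin at (298,271), the carton from (140,240) to (215,175) with its black tin at the upper right, and the large look-alike at (432,168). The scene view agrees. Next I'll get metric positions from both cameras' depth.

```bash
cat > h.py <<'E'
import cv2,numpy as np
from workcell import bot
from scipy.spatial.transform import Rotation as Ro
def cloud(d,K,R,t):
    v,u=np.mgrid[:420,:560]; P=np.stack([(u-K[0,2])/K[0,0]*d,(v-K[1,2])/K[1,1]*d,d],-1)
    return (P-t)@R      # R^T(P-t)
def fixed(n,d):
    q=bot.camera_params(n); return cloud(d,q["camera_matrix"],cv2.Rodrigues(q["rvec"])[0],np.ravel(q["tvec"]))
def rect(xy):
    (cx,cy),(a,b),th=cv2.minAreaRect(xy.astype(np.float32)*1000)
    th=np.radians(th)
    if a<b: a,b,th=b,a,th+np.pi/2
    th=(th+np.pi/2)%np.pi-np.pi/2
    return np.round([cx,cy,a,b,np.degrees(th)],1)  # heading of long side
E
python3 - <<'E'
from h import *
C={n:fixed(n,np.load(f"pics/{n}0.npy")) for n in("top","scene")}
t=C["top"]
for n,(u,v) in dict(box=(304,204),blue=(378,272),red=(298,271),black=(205,180),rimend=(130,247),floor=(170,218),pot=(376,202),table=(240,330)).items(): print(n,np.round(t[v,u]*1000,1))
def sel(P,c,r,z0,z1): 
    P=P.reshape(-1,3); return P[(np.hypot(*(P[:,:2]-c).T)<r)&(P[:,2]>z0)&(P[:,2]<z1)]
for nm,px,r,z0,z1 in (("box",(304,204),.065,.07,.1),("blue",(378,272),.055,.07,.088),("red",(298,271),.055,.07,.088),("carton",(175,215),.2,.03,.048),("black",(205,180),.06,.085,.11)):
    c=t[px[1],px[0],:2]
    for n in C:
        s=sel(C[n],c,r,z0,z1); z=np.median(s[:,2]); 
        print(nm,n,len(s),"z",round(z*1000,1),rect(s[abs(s[:,2]-z)<.006][:,:2]))
E
```

```text
box [ 588.1 -186.3   86.3]
blue [ 437.9 -344.5   91.4]
red [ 439.5 -172.3   91.7]
black [641.1  36.3  98.4]
rimend [497.  237.2   2.6]
floor [568.6 141.8   3.6]
pot [ 588.  -341.8  109.7]
table [303.  -37.1   2.1]
box top 917 z 85.7 [ 594.5 -186.1   90.1   50.4   76.4]
box scene 970 z 85.8 [ 594.9 -186.9   89.7   55.    76.5]
blue top 426 z 83.3 [ 438.4 -349.6   60.6   44.7   62.4]
blue scene 340 z 82.9 [ 439.6 -349.5   59.6   50.8   63.3]
red top 392 z 83.7 [ 439.7 -171.4   59.5   43.5  -89.9]
red scene 317 z 83.3 [ 442.5 -172.6   57.4   46.9  -87.1]
carton top 840 z 39.3 [585.4 116.2 265.4  92.  -49.7]
carton scene 1287 z 39.0 [586.2 115.5 271.1  93.9 -49.1]
black top 829 z 88.5 [648.3  41.6  77.6  59.8  40.1]
black scene 850 z 88.8 [650.6  39.8  80.4  62.9  40.8]
```

```bash
cat >> h.py <<'E'
def plan(x,y,z,head):
    "remaining shift in tool axes and turn, in command units (total)"
    o=bot.get_obs(); R=Ro.from_quat(o["tool_rot"]); M=R.as_matrix()
    h=np.degrees(np.arctan2(M[1,2],M[0,2])); dh=(head-h+90)%180-90
    l=M.T@(np.array([x,y,z])-o["eef_pos"])
    print("t",round(o["clock"],2),"tcp",o["eef_pos"].round(4),"head",h.round(1),"ydir",M[:,1].round(3),"j",o["joint_pos"].round(2),"w",o["grip_width"].round(4),"F",o["ft_force"].round(1))
    print("  linear units",(l/.2).round(3),"twist units",(-np.radians(dh)/2).round(3),"dh",round(dh,1))
E
python3 -c "
from h import *
plan(.4385,-.3496,.20,-27.5)"
```

```text
Traceback (most recent call last):
  File "h.py", line 20, in plan
    print("t",round(o["clock"],2),"tcp",o["eef_pos"].round(4),"head",h.round(1),"ydir",M[:,1].round(3),"j",o["joint_pos"].round(2),"w",o["grip_width"].round(4),"F",o["ft_force"].round(1))
                                                                                                                                       ^^^^^^^^^^^^^^^^^^^^^
AttributeError: 'float' object has no attribute 'round'
```

```bash
sed -i 's/o\["grip_width"\].round(4)/round(o["grip_width"],4)/' h.py
python3 -c "
from h import *
plan(.4385,-.3496,.20,-27.5)"
```

```text
t 0.1 tcp [ 0.2054 -0.4553  0.2305] head -65.7 ydir [-0.001  0.002 -1.   ] j [-1.15  0.24  0.    1.34 -0.    1.57] w 0.0854 F [0.6 0.  0.7]
  linear units [-1.28   0.152 -0.002] twist units -0.334 dh 38.2
```

move_arm:
  increments:
    - {"grip": 0, "linear": [-0.25, 0.03, 0], "twist": 0}
    - {"grip": 0, "linear": [-0.25, 0.03, 0], "twist": 0}
    - {"grip": 0, "linear": [-0.25, 0.03, 0], "twist": 0}
    - {"grip": 0, "linear": [-0.25, 0.03, 0], "twist": 0}
    - {"grip": 0, "linear": [-0.25, 0.03, 0], "twist": 0}

```text
clock: 0.6
eef_pos: [0.4308, -0.3562, 0.1985]
tool_rot: [-0.144, 0.693, -0.692, 0.142]
ft_force: [-0.3, -1.2, -0.4]
grip_width: 0.0855
```

move_arm:
  increments:
    - {"grip": 0, "linear": [0, 0, 0], "twist": -0.07}
    - {"grip": 0, "linear": [0, 0, 0], "twist": -0.07}
    - {"grip": 0, "linear": [0, 0, 0], "twist": -0.07}
    - {"grip": 0, "linear": [0, 0, 0], "twist": -0.07}
    - {"grip": 0, "linear": [0, 0, 0], "twist": -0.07}

```text
clock: 1.1
eef_pos: [0.4368, -0.3491, 0.1926]
tool_rot: [-0.385, 0.598, -0.59, 0.382]
ft_force: [0.1, -0.3, 0.3]
grip_width: 0.0853
```

```bash
python3 -c "
from h import *
plan(.4385,-.3496,.20,-27.5)"
```

```text
t 1.1 tcp [ 0.4368 -0.3491  0.1926] head -24.3 ydir [-0.01   0.008 -1.   ] j [-0.67  0.39  0.11  1.3   0.    1.32] w 0.0853 F [ 0.1 -0.3  0.3]
  linear units [-0.001 -0.037  0.008] twist units 0.028 dh -3.2
```

Close to the target. I'll check the blue tin with the wrist camera.

```bash
cat >> h.py <<'E'
def wrist(name=None):
    o=bot.get_obs(); p,d=bot.camera("wrist"); q=bot.camera_params("wrist"); T=q["T_tool_cam"]
    M=Ro.from_quat(o["tool_rot"]).as_matrix(); Rwc=M@T[:3,:3]; twc=M@T[:3,3]+o["eef_pos"]
    if name: cv2.imwrite(name,p)
    W=cloud(d,q["camera_matrix"],Rwc.T,-Rwc.T@twc); W[d==0]=9; return W,p
def top_rect(W,c,r,z0,z1):
    P=W.reshape(-1,3); s=P[(np.hypot(*(P[:,:2]-c).T)<r)&(P[:,2]>z0)&(P[:,2]<z1)]
    z=np.median(s[:,2]); print(len(s),"z",(z*1000).round(1),rect(s[abs(s[:,2]-z)<.005][:,:2]))
E
python3 -c "
from h import *
W,p=wrist('pics/w1.png')
top_rect(W,(.4385,-.3496),.05,.07,.089)
plan(.4385,-.3496,.045,-27.5)"
```

```text
2680 z 83.8 [ 439.  -351.4   59.9   45.1   62.1]
t 1.15 tcp [ 0.4367 -0.349   0.1925] head -24.0 ydir [-0.01   0.008 -1.   ] j [-0.67  0.39  0.11  1.3   0.    1.32] w 0.0856 F [ 0.1 -0.9  0.3]
  linear units [0.002 0.737 0.018] twist units 0.03 dh -3.5
```

View pics/w1.png

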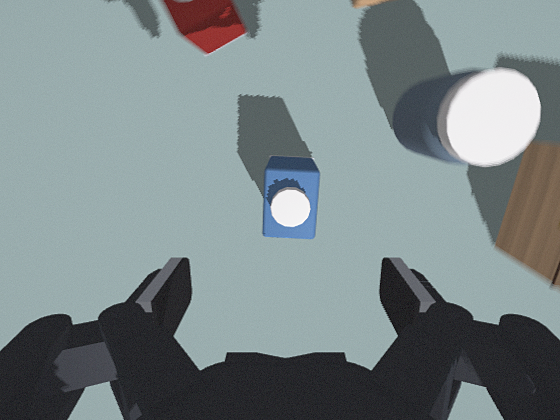

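The wrist view shows the blue tin at (291,205), midway between the jaws. It measures (439,-351) mm with its top at 84 mm, which agrees with the fixed cameras. I'll descend in stages.

move_arm:
  increments:
    - {"grip": 0, "linear": [0.01, 0.0, 0.015], "twist": 0.03}
    - {"grip": 0, "linear": [0, 0.2, 0], "twist": 0}
    - {"grip": 0, "linear": [0, 0.2, 0], "twist": 0}
    - {"grip": 0, "linear": [0, 0.1, 0], "twist": 0}
    - {"grip": 0, "linear": [0, 0, 0], "twist": 0}

```text
clock: 1.65
eef_pos: [0.4379, -0.3516, 0.0893]
tool_rot: [-0.364, 0.611, -0.603, 0.361]
ft_force: [-0.7, -0.1, -0.5]
grip_width: 0.0853
```

```bash
python3 -c "
from h import *
plan(.439,-.351,.045,-27.8)"
```

```text
t 1.65 tcp [ 0.4379 -0.3516  0.0893] head -28.3 ydir [-0.009  0.007 -1.   ] j [-0.68  0.47 -0.05  1.06  0.    1.39] w 0.0853 F [-0.7 -0.1 -0.5]
  linear units [-0.005  0.221  0.006] twist units -0.005 dh 0.5
```

move_arm:
  increments:
    - {"grip": 0, "linear": [-0.005, 0.11, 0.005], "twist": 0}
    - {"grip": 0, "linear": [0, 0.1, 0], "twist": 0}
    - {"grip": 0, "linear": [0, 0, 0], "twist": 0}
    - {"grip": 0.6, "linear": [0, 0, 0], "twist": 0}
    - {"grip": 1, "linear": [0, 0, 0], "twist": 0}

```text
clock: 2.15
eef_pos: [0.4408, -0.3527, 0.0508]
tool_rot: [-0.361, 0.611, -0.606, 0.359]
ft_force: [0.1, 0.1, -0.2]
grip_width: 0.0593
```

move_arm:
  increments:
    - {"grip": 1, "linear": [0, 0, 0], "twist": 0}
    - {"grip": 1, "linear": [0, 0, 0], "twist": 0}
    - {"grip": 1, "linear": [0, 0, 0], "twist": 0}
    - {"grip": 1, "linear": [0, 0, 0], "twist": 0}
    - {"grip": 1, "linear": [0, 0, 0], "twist": 0}

```text
clock: 2.65
eef_pos: [0.4416, -0.3535, 0.0535]
tool_rot: [-0.361, 0.61, -0.607, 0.359]
ft_force: [0.7, -0.3, -3.2]
grip_width: 0.0441
```

```bash
python3 -c "
from h import *
plan(.439,-.351,.045,-27.8)"
```

```text
t 2.65 tcp [ 0.4416 -0.3535  0.0535] head -28.8 ydir [-0.003  0.002 -1.   ] j [-0.67  0.51 -0.09  0.98 -0.    1.4 ] w 0.0441 F [ 0.7 -0.3 -3.2]
  linear units [-0.004  0.043 -0.017] twist units -0.009 dh 1.0
```

move_arm:
  increments:
    - {"grip": 1, "linear": [0, -0.1, 0], "twist": 0}
    - {"grip": 1, "linear": [0, -0.2, 0], "twist": 0}
    - {"grip": 1, "linear": [0, -0.25, 0], "twist": 0}
    - {"grip": 1, "linear": [0, -0.25, 0], "twist": 0}
    - {"grip": 1, "linear": [0, 0, 0], "twist": 0}

```text
clock: 3.15
eef_pos: [0.4401, -0.3522, 0.215]
tool_rot: [-0.362, 0.613, -0.604, 0.358]
ft_force: [1.5, -1.4, -1.8]
grip_width: 0.0441
```

```bash
python3 -c "
from h import *
plan(.5985,.1008,.22,40.5)"
```

```text
t 3.15 tcp [ 0.4401 -0.3522  0.215 ] head -28.8 ydir [-0.011  0.009 -1.   ] j [-0.67  0.39  0.17  1.36 -0.    1.4 ] w 0.0441 F [ 1.5 -1.4 -1.8]
  linear units [-2.366 -0.014 -0.397] twist units -0.605 dh 69.3
```

move_arm:
  increments:
    - {"grip": 1, "linear": [-0.15, 0, -0.03], "twist": 0}
    - {"grip": 1, "linear": [-0.24, -0.01, -0.04], "twist": 0}
    - {"grip": 1, "linear": [-0.24, -0.01, -0.04], "twist": 0}
    - {"grip": 1, "linear": [-0.24, 0, -0.04], "twist": 0}
    - {"grip": 1, "linear": [-0.24, 0, -0.04], "twist": 0}

```text
clock: 3.65
eef_pos: [0.5152, -0.1404, 0.2186]
tool_rot: [-0.357, 0.614, -0.608, 0.354]
ft_force: [1.2, -0.1, -1.6]
grip_width: 0.0449
```

move_arm:
  increments:
    - {"grip": 1, "linear": [-0.24, 0, -0.04], "twist": 0}
    - {"grip": 1, "linear": [-0.24, 0, -0.04], "twist": 0}
    - {"grip": 1, "linear": [-0.24, 0, -0.04], "twist": 0}
    - {"grip": 1, "linear": [-0.24, 0, -0.04], "twist": 0}
    - {"grip": 1, "linear": [-0.12, 0, -0.02], "twist": 0}

```text
clock: 4.15
eef_pos: [0.5905, 0.0754, 0.214]
tool_rot: [-0.36, 0.615, -0.607, 0.353]
ft_force: [-0.5, -0.7, -2.5]
grip_width: 0.0441
```

```bash
python3 -c "
from h import *
plan(.5985,.1008,.21,40.5)"
```

```text
t 4.15 tcp [0.5905 0.0754 0.214 ] head -29.5 ydir [-0.014  0.006 -1.   ] j [0.12 0.45 0.26 1.39 0.01 2.21] w 0.0441 F [-0.5 -0.7 -2.5]
  linear units [-0.13   0.02  -0.027] twist units -0.611 dh 70.0
```

move_arm:
  increments:
    - {"grip": 1, "linear": [-0.1, 0, -0.02], "twist": 0}
    - {"grip": 1, "linear": [0, 0, 0], "twist": -0.07}
    - {"grip": 1, "linear": [0, 0, 0], "twist": -0.07}
    - {"grip": 1, "linear": [0, 0, 0], "twist": -0.07}
    - {"grip": 1, "linear": [0, 0, 0], "twist": -0.07}

```text
clock: 4.65
eef_pos: [0.5955, 0.1028, 0.2063]
tool_rot: [0.523, -0.487, 0.473, -0.515]
ft_force: [-0.8, -0.6, -2.7]
grip_width: 0.0445
```

move_arm:
  increments:
    - {"grip": 1, "linear": [0, 0, 0], "twist": -0.07}
    - {"grip": 1, "linear": [0, 0, 0], "twist": -0.07}
    - {"grip": 1, "linear": [0, 0, 0], "twist": -0.07}
    - {"grip": 1, "linear": [0, 0, 0], "twist": -0.07}
    - {"grip": 1, "linear": [0, 0, 0], "twist": -0.03}

```text
clock: 5.15
eef_pos: [0.5929, 0.1028, 0.1995]
tool_rot: [0.649, -0.301, 0.279, -0.641]
ft_force: [0.3, 0.6, -1.7]
grip_width: 0.0443
```

```bash
python3 -c "
from h import *
W,p=wrist('pics/w2.png')
plan(.5985,.1008,.06,40.5)
o=bot.get_obs()
P=W.reshape(-1,3); s=P[(P[:,2]>.034)&(P[:,2]<.046)&(np.hypot(P[:,0]-.585,P[:,1]-.116)<.17)]
print(len(s),rect(s[:,:2]))"
```

```text
t 5.2 tcp [0.5927 0.1028 0.1993] head 41.6 ydir [-0.034  0.003 -0.999] j [0.17 0.49 0.28 1.4  0.01 1.01] w 0.0447 F [-0.6  0.7 -2.3]
  linear units [0.044 0.695 0.031] twist units 0.01 dh -1.1
2899 [554.5 152.  167.4  90.2 -49.6]
```

View pics/w2.png

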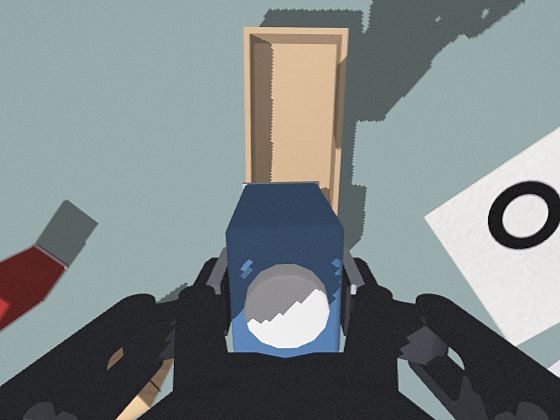

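The picture shows the tin hanging at (287,270), aligned over the carton, which appears at (295,110). The rim measured from here agrees with the top camera to about 1 mm. I'll lower it in stages.

move_arm:
  increments:
    - {"grip": 1, "linear": [0.045, 0.0, 0.035], "twist": 0.01}
    - {"grip": 1, "linear": [0, 0.15, 0], "twist": 0}
    - {"grip": 1, "linear": [0, 0.15, 0], "twist": 0}
    - {"grip": 1, "linear": [0, 0.1, 0], "twist": 0}
    - {"grip": 1, "linear": [0, 0, 0], "twist": 0}

```text
clock: 5.7
eef_pos: [0.6006, 0.1007, 0.1135]
tool_rot: [0.646, -0.31, 0.286, -0.636]
ft_force: [0.2, -0.2, -2.7]
grip_width: 0.0443
```

```bash
python3 -c "
from h import *
plan(.6,.1008,.06,40.5)"
```

```text
t 5.7 tcp [0.6006 0.1007 0.1135] head 40.1 ydir [-0.036  0.003 -0.999] j [0.16 0.55 0.16 1.21 0.01 1.03] w 0.0443 F [ 0.2 -0.2 -2.7]
  linear units [0.004 0.267 0.005] twist units -0.004 dh 0.4
```

move_arm:
  increments:
    - {"grip": 1, "linear": [0, 0.08, 0.0], "twist": 0}
    - {"grip": 1, "linear": [0, 0.08, 0], "twist": 0}
    - {"grip": 1, "linear": [0, 0.06, 0], "twist": 0}
    - {"grip": 1, "linear": [0, 0.0, 0], "twist": 0}
    - {"grip": 1, "linear": [0, 0, 0], "twist": 0}

```text
clock: 6.2
eef_pos: [0.6004, 0.1011, 0.0703]
tool_rot: [0.645, -0.311, 0.288, -0.636]
ft_force: [0.1, 0.8, -1.8]
grip_width: 0.0445
```

```bash
python3 -c "
from h import *
plan(.6,.1008,.06,40.5)"
```

```text
t 6.2 tcp [0.6004 0.1011 0.0703] head 39.9 ydir [-0.034  0.003 -0.999] j [0.16 0.59 0.1  1.11 0.01 1.04] w 0.0445 F [ 0.1  0.8 -1.8]
  linear units [ 0.001  0.051 -0.001] twist units -0.005 dh 0.6
```

move_arm:
  increments:
    - {"grip": 1, "linear": [0, 0.03, 0.0], "twist": 0}
    - {"grip": 1, "linear": [0, 0.02, 0], "twist": 0}
    - {"grip": 1, "linear": [0, 0.02, 0], "twist": 0}
    - {"grip": 1, "linear": [0, 0.01, 0], "twist": 0}
    - {"grip": 1, "linear": [0, 0, 0], "twist": 0}

```text
clock: 6.7
eef_pos: [0.6021, 0.1016, 0.0571]
tool_rot: [0.643, -0.309, 0.29, -0.638]
ft_force: [0.5, -0.2, -1.9]
grip_width: 0.0442
```

move_arm:
  increments:
    - {"grip": 0.45, "linear": [0, 0.0, 0.0], "twist": 0}
    - {"grip": 0.35, "linear": [0, 0, 0], "twist": 0}
    - {"grip": 0.2, "linear": [0, 0, 0], "twist": 0}
    - {"grip": 0, "linear": [0, 0, 0], "twist": 0}
    - {"grip": 0, "linear": [0, 0, 0], "twist": 0}

```text
clock: 7.2
eef_pos: [0.6039, 0.1018, 0.0588]
tool_rot: [0.643, -0.308, 0.291, -0.638]
ft_force: [-0.0, -0.3, 0.7]
grip_width: 0.0853
```

move_arm:
  increments:
    - {"grip": 0, "linear": [0, -0.1, 0.0], "twist": 0}
    - {"grip": 0, "linear": [0, -0.2, 0], "twist": 0}
    - {"grip": 0, "linear": [0, -0.25, 0], "twist": 0}
    - {"grip": 0, "linear": [0, -0.15, 0], "twist": 0}
    - {"grip": 0, "linear": [0, 0, 0], "twist": 0}

```text
clock: 7.7
eef_pos: [0.6061, 0.101, 0.2017]
tool_rot: [0.643, -0.309, 0.29, -0.638]
ft_force: [0.9, 0.7, -0.3]
grip_width: 0.085
```

```bash
python3 -c "
from h import *
plan(.5945,-.1862,.2,-13.6)"
```

```text
t 7.7 tcp [0.6061 0.101  0.2017] head 39.9 ydir [-0.028  0.004 -1.   ] j [0.16 0.51 0.32 1.41 0.01 1.04] w 0.085 F [ 0.9  0.7 -0.3]
  linear units [ 1.065  0.005 -0.965] twist units 0.467 dh -53.5
```

move_arm:
  increments:
    - {"grip": 0, "linear": [0.17, -0.01, -0.155], "twist": 0}
    - {"grip": 0, "linear": [0.17, -0.01, -0.155], "twist": 0}
    - {"grip": 0, "linear": [0.17, -0.01, -0.155], "twist": 0}
    - {"grip": 0, "linear": [0.17, -0.01, -0.155], "twist": 0}
    - {"grip": 0, "linear": [0.17, -0.01, -0.155], "twist": 0}

```text
clock: 8.2
eef_pos: [0.5979, -0.1279, 0.2085]
tool_rot: [0.645, -0.304, 0.285, -0.641]
ft_force: [-0.0, -0.1, -0.0]
grip_width: 0.0853
```

move_arm:
  increments:
    - {"grip": 0, "linear": [0.17, 0, -0.155], "twist": 0}
    - {"grip": 0, "linear": [0, 0, 0], "twist": 0.07}
    - {"grip": 0, "linear": [0, 0, 0], "twist": 0.07}
    - {"grip": 0, "linear": [0, 0, 0], "twist": 0.07}
    - {"grip": 0, "linear": [0, 0, 0], "twist": 0.07}

```text
clock: 8.7
eef_pos: [0.5927, -0.185, 0.2015]
tool_rot: [0.535, -0.481, 0.459, -0.522]
ft_force: [-0.7, -0.1, -0.1]
grip_width: 0.085
```

move_arm:
  increments:
    - {"grip": 0, "linear": [0, 0, 0], "twist": 0.07}
    - {"grip": 0, "linear": [0, 0, 0], "twist": 0.07}
    - {"grip": 0, "linear": [0, 0, 0], "twist": 0.03}
    - {"grip": 0, "linear": [0, 0, 0], "twist": 0}
    - {"grip": 0, "linear": [0, 0, 0], "twist": 0}

```text
clock: 9.2
eef_pos: [0.5902, -0.1849, 0.1949]
tool_rot: [-0.447, 0.568, -0.544, 0.427]
ft_force: [0.9, 0.0, -0.1]
grip_width: 0.0856
```

```bash
python3 -c "
from h import *
W,p=wrist('pics/w3.png')
top_rect(W,(.5945,-.1862),.06,.07,.1)
plan(.5945,-.1862,.045,-13.6)
d=bot.camera('top'); cv2.imwrite('pics/top1.png',d[0][120:300,100:420]); t=fixed('top',d[1])
top_rect(t,(.5985,.1008),.045,.07,.091)
top_rect(t,(.44,-.172),.045,.07,.089)
"
```

```text
6455 z 85.9 [ 595.3 -187.9   90.    50.1   76.5]
t 9.25 tcp [ 0.5902 -0.1848  0.1949] head -13.7 ydir [-0.043  0.01  -0.999] j [-0.3   0.53  0.34  1.42 -0.    1.51] w 0.0851 F [-0.2  0.2 -0. ]
  linear units [0.001 0.748 0.056] twist units -0.001 dh 0.1
399 z 87.7 [597.5 101.4  60.   45.8 -49.4]
0 z nan [0. 0. 0. 0. 0.]
  return _methods._mean(a, axis=axis, dtype=dtype,
  ret = ret.dtype.type(ret / rcount)
```

View pics/w3.png

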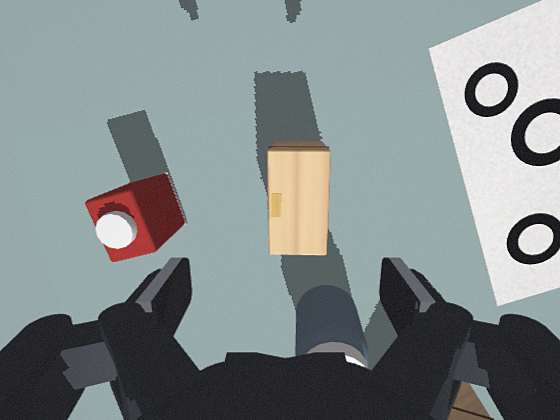

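View pics/top1.png

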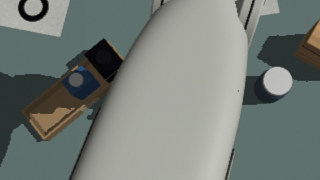

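The wrist view shows the box at (300,200) between the jaws, with the red tin at (135,215) well clear of the fingers. The top crop shows the blue tin standing in the carton beside the black tin. Its top is at 87.7 mm, against 88 mm expected. I'll descend on the box next.

move_arm:
  increments:
    - {"grip": 0, "linear": [0.01, 0.0, 0.055], "twist": 0}
    - {"grip": 0, "linear": [0, 0.2, 0], "twist": 0}
    - {"grip": 0, "linear": [0, 0.2, 0], "twist": 0}
    - {"grip": 0, "linear": [0, 0.1, 0], "twist": 0}
    - {"grip": 0, "linear": [0, 0, 0], "twist": 0}

```text
clock: 9.8
eef_pos: [0.5988, -0.189, 0.0938]
tool_rot: [-0.446, 0.565, -0.545, 0.43]
ft_force: [0.3, 0.3, 0.8]
grip_width: 0.0857
```

```bash
python3 -c "
from h import *
plan(.595,-.187,.046,-13.6)"
```

```text
t 9.8 tcp [ 0.5988 -0.189   0.0938] head -13.4 ydir [-0.037  0.008 -0.999] j [-0.3   0.61  0.2   1.2  -0.    1.5 ] w 0.0857 F [0.3 0.3 0.8]
  linear units [-0.005  0.239 -0.012] twist units 0.001 dh -0.2
```

move_arm:
  increments:
    - {"grip": 0, "linear": [-0.005, 0.12, -0.015], "twist": 0}
    - {"grip": 0, "linear": [0, 0.11, 0], "twist": 0}
    - {"grip": 0, "linear": [0, 0, 0], "twist": 0}
    - {"grip": 0.6, "linear": [0, 0, 0], "twist": 0}
    - {"grip": 1, "linear": [0, 0, 0], "twist": 0}

```text
clock: 10.3
eef_pos: [0.5983, -0.188, 0.0532]
tool_rot: [-0.445, 0.562, -0.547, 0.432]
ft_force: [0.7, 0.1, -0.2]
grip_width: 0.0592
```

move_arm:
  increments:
    - {"grip": 1, "linear": [0, 0, 0], "twist": 0}
    - {"grip": 1, "linear": [0, 0, 0], "twist": 0}
    - {"grip": 1, "linear": [0, 0, 0], "twist": 0}
    - {"grip": 1, "linear": [0, 0, 0], "twist": 0}
    - {"grip": 1, "linear": [0, 0, 0], "twist": 0}

```text
clock: 10.8
eef_pos: [0.6001, -0.1886, 0.0566]
tool_rot: [-0.444, 0.561, -0.548, 0.433]
ft_force: [0.1, -0.1, -1.8]
grip_width: 0.0495
```

```bash
python3 -c "
from h import *
plan(.595,-.187,.22,-13.6)"
```

```text
t 10.8 tcp [ 0.6001 -0.1886  0.0566] head -13.3 ydir [-0.024  0.004 -1.   ] j [-0.3   0.63  0.14  1.1  -0.    1.5 ] w 0.0495 F [ 0.1 -0.1 -1.8]
  linear units [-0.001 -0.816 -0.046] twist units 0.003 dh -0.3
```

move_arm:
  increments:
    - {"grip": 1, "linear": [0, -0.1, 0], "twist": 0}
    - {"grip": 1, "linear": [0, -0.2, 0], "twist": 0}
    - {"grip": 1, "linear": [0, -0.25, 0], "twist": 0}
    - {"grip": 1, "linear": [0, -0.25, 0], "twist": 0}
    - {"grip": 1, "linear": [0, 0, 0], "twist": 0}

```text
clock: 11.3
eef_pos: [0.6016, -0.1885, 0.2176]
tool_rot: [-0.446, 0.564, -0.545, 0.431]
ft_force: [0.8, -1.0, -1.4]
grip_width: 0.0492
```

```bash
python3 -c "
from h import *
plan(.5401,.1692,.22,40.5)"
```

```text
t 11.3 tcp [ 0.6016 -0.1885  0.2176] head -13.3 ydir [-0.033  0.007 -0.999] j [-0.3   0.54  0.42  1.48 -0.    1.5 ] w 0.0492 F [ 0.8 -1.  -1.4]
  linear units [-1.67   0.011 -0.711] twist units -0.469 dh 53.8
```

move_arm:
  increments:
    - {"grip": 1, "linear": [-0.13, -0.01, -0.055], "twist": 0}
    - {"grip": 1, "linear": [-0.22, -0.01, -0.093], "twist": 0}
    - {"grip": 1, "linear": [-0.22, -0.01, -0.093], "twist": 0}
    - {"grip": 1, "linear": [-0.22, -0.01, -0.093], "twist": 0}
    - {"grip": 1, "linear": [-0.22, -0.01, -0.093], "twist": 0}

```text
clock: 11.8
eef_pos: [0.5662, 0.0264, 0.2279]
tool_rot: [-0.442, 0.566, -0.549, 0.427]
ft_force: [0.8, 0.6, -2.5]
grip_width: 0.0492
```

move_arm:
  increments:
    - {"grip": 1, "linear": [-0.22, 0, -0.093], "twist": 0}
    - {"grip": 1, "linear": [-0.22, 0, -0.093], "twist": 0}
    - {"grip": 1, "linear": [-0.2, 0, -0.085], "twist": 0}
    - {"grip": 1, "linear": [0, 0, 0], "twist": -0.07}
    - {"grip": 1, "linear": [0, 0, 0], "twist": -0.07}

```text
clock: 12.3
eef_pos: [0.5395, 0.1764, 0.2255]
tool_rot: [0.52, -0.497, 0.476, -0.506]
ft_force: [0.0, -1.6, -2.7]
grip_width: 0.0494
```

move_arm:
  increments:
    - {"grip": 1, "linear": [0, 0, 0], "twist": -0.07}
    - {"grip": 1, "linear": [0, 0, 0], "twist": -0.07}
    - {"grip": 1, "linear": [0, 0, 0], "twist": -0.07}
    - {"grip": 1, "linear": [0, 0, 0], "twist": -0.07}
    - {"grip": 1, "linear": [0, 0, 0], "twist": -0.03}

```text
clock: 12.8
eef_pos: [0.5366, 0.178, 0.2204]
tool_rot: [0.647, -0.311, 0.282, -0.636]
ft_force: [0.9, -0.4, -2.7]
grip_width: 0.0496
```

```bash
python3 -c "
from h import *
W,p=wrist('pics/w4.png')
plan(.5401,.1692,.063,40.5)
o=bot.get_obs(); T=o['eef_pos']
P=W.reshape(-1,3); M=Ro.from_quat(o['tool_rot']).as_matrix()
Q=(P-T)@M
s=Q[(abs(Q[:,0])<.07)&(abs(Q[:,2])<.024)&(Q[:,1]>-.04)&(Q[:,1]<-.02)]
print('box top in tool: x range',s[:,0].min(),s[:,0].max(),'y med',np.median(s[:,1]))
t=fixed('top',bot.camera('top')[1]); top_rect(t,(.440,-.172),.045,.07,.089)
"
```

```text
t 12.85 tcp [0.5364 0.1779 0.2202] head 40.4 ydir [-0.043  0.003 -0.999] j [0.31 0.41 0.21 1.41 0.02 1.18] w 0.0491 F [-0.1 -0.  -2.4]
  linear units [0.069 0.784 0.01 ] twist units -0.001 dh 0.1
box top in tool: x range -0.044804618245600523 0.027907848179512508 y med -0.03283849061602241
392 z 83.7 [ 439.7 -171.4   59.4   43.4  -89.8]
```

View pics/w4.png

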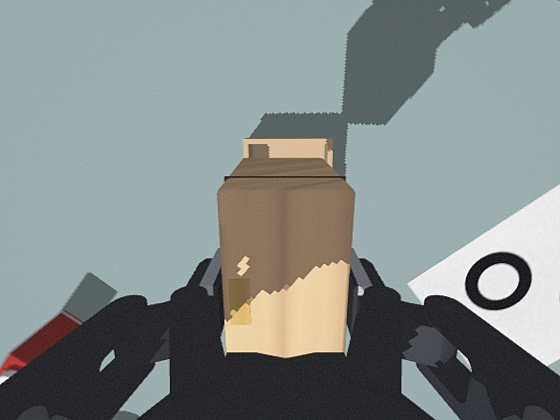

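The picture shows the box squarely in the jaws at (287,265) over the empty end of the carton. The red tin hasn't moved. I'll correct the position and lower.

move_arm:
  increments:
    - {"grip": 1, "linear": [0.065, 0.0, 0.02], "twist": 0}
    - {"grip": 1, "linear": [0, 0.15, 0], "twist": 0}
    - {"grip": 1, "linear": [0, 0.2, 0], "twist": 0}
    - {"grip": 1, "linear": [0, 0.15, 0], "twist": 0}
    - {"grip": 1, "linear": [0, 0, 0], "twist": 0}

```text
clock: 13.4
eef_pos: [0.5487, 0.1685, 0.1174]
tool_rot: [0.645, -0.313, 0.288, -0.635]
ft_force: [-1.1, -0.1, -2.3]
grip_width: 0.0492
```

```bash
python3 -c "
from h import *
plan(.542,.1692,.063,40.5)"
```

```text
t 13.4 tcp [0.5487 0.1685 0.1174] head 39.7 ydir [-0.037  0.003 -0.999] j [0.29 0.48 0.05 1.18 0.01 1.17] w 0.0492 F [-1.1 -0.1 -2.3]
  linear units [-0.017  0.273 -0.016] twist units -0.007 dh 0.8
```

move_arm:
  increments:
    - {"grip": 1, "linear": [-0.02, 0, -0.02], "twist": -0.007}
    - {"grip": 1, "linear": [0, 0.08, 0], "twist": 0}
    - {"grip": 1, "linear": [0, 0.08, 0], "twist": 0}
    - {"grip": 1, "linear": [0, 0.05, 0], "twist": 0}
    - {"grip": 1, "linear": [0, 0, 0], "twist": 0}

```text
clock: 13.9
eef_pos: [0.5468, 0.1693, 0.0818]
tool_rot: [0.644, -0.306, 0.287, -0.64]
ft_force: [-0.2, -0.5, -1.5]
grip_width: 0.0493
```

```bash
python3 -c "
from h import *
plan(.542,.1692,.061,40.5)"
```

```text
t 13.9 tcp [0.5468 0.1693 0.0818] head 40.4 ydir [-0.026  0.006 -1.   ] j [ 0.29  0.5  -0.01  1.08  0.01  1.16] w 0.0493 F [-0.2 -0.5 -1.5]
  linear units [-0.013  0.104 -0.017] twist units -0.001 dh 0.1
```

move_arm:
  increments:
    - {"grip": 1, "linear": [-0.015, 0.02, -0.02], "twist": 0}
    - {"grip": 1, "linear": [0, 0.04, 0], "twist": 0}
    - {"grip": 1, "linear": [0, 0.03, 0], "twist": 0}
    - {"grip": 1, "linear": [0, 0.02, 0], "twist": 0}
    - {"grip": 1, "linear": [0, 0, 0], "twist": 0}

```text
clock: 14.4
eef_pos: [0.5433, 0.1699, 0.0621]
tool_rot: [0.643, -0.304, 0.289, -0.641]
ft_force: [-0.1, -0.5, -2.0]
grip_width: 0.0489
```

```bash
python3 -c "
from h import *
plan(.542,.1692,.061,40.5)"
```

```text
t 14.4 tcp [0.5433 0.1699 0.0621] head 40.4 ydir [-0.02   0.007 -1.   ] j [ 0.3   0.51 -0.06  1.02  0.01  1.16] w 0.0489 F [-0.1 -0.5 -2. ]
  linear units [-0.002  0.006 -0.007] twist units -0.0 dh 0.1
```

Underside is about 1–2 mm above the floor. I'll lower slightly, release and retreat.

move_arm:
  increments:
    - {"grip": 1, "linear": [0, 0.015, 0], "twist": 0}
    - {"grip": 1, "linear": [0, 0.005, 0], "twist": 0}
    - {"grip": 0.4, "linear": [0, 0, 0], "twist": 0}
    - {"grip": 0.3, "linear": [0, 0, 0], "twist": 0}
    - {"grip": 0.15, "linear": [0, 0, 0], "twist": 0}

```text
clock: 14.9
eef_pos: [0.5445, 0.1703, 0.0595]
tool_rot: [-0.642, 0.303, -0.29, 0.642]
ft_force: [0.3, 0.7, -0.5]
grip_width: 0.0718
```

move_arm:
  increments:
    - {"grip": 0, "linear": [0, 0, 0], "twist": 0}
    - {"grip": 0, "linear": [0, 0, 0], "twist": 0}
    - {"grip": 0, "linear": [0, -0.1, 0], "twist": 0}
    - {"grip": 0, "linear": [0, -0.2, 0], "twist": 0}
    - {"grip": 0, "linear": [0, -0.25, 0], "twist": 0}

```text
clock: 15.4
eef_pos: [0.5413, 0.1678, 0.1642]
tool_rot: [0.646, -0.308, 0.285, -0.638]
ft_force: [1.2, 0.7, 0.0]
grip_width: 0.0849
```

move_arm:
  increments:
    - {"grip": 0, "linear": [0.1, -0.2, 0], "twist": 0}
    - {"grip": 0, "linear": [0, -0.2, -0.15], "twist": 0}
    - {"grip": 0, "linear": [0, 0, -0.24], "twist": 0}
    - {"grip": 0, "linear": [0, 0, -0.24], "twist": 0}
    - {"grip": 0, "linear": [0, 0, -0.1], "twist": 0}

```text
clock: 15.9
eef_pos: [0.4509, 0.0577, 0.2552]
tool_rot: [0.643, -0.301, 0.289, -0.642]
ft_force: [0.9, -0.1, -0.7]
grip_width: 0.0853
```

```bash
python3 -c "
from h import *
plan(.54,.169,.061,40.5)
C=np.array([.5855,.116]); e=np.array([.649,-.760]); n=np.array([.760,.649])
for cam in ('top','scene'):
    p,d=bot.camera(cam); cv2.imwrite(f'pics/{cam}2.png',p); t=fixed(cam,d)
    for nm,c,r,a,b in (('blue',C+.02*e,.045,.075,.092),('box',C-.07*e,.055,.075,.1),('red',np.array([.44,-.172]),.045,.07,.089)):
        print(cam,nm,end=' '); top_rect(t,c,r,a,b)
"
```

```text
t 15.9 tcp [0.4509 0.0577 0.2552] head 40.7 ydir [-0.015  0.006 -1.   ] j [ 0.12  0.15 -0.04  1.39  0.01  0.98] w 0.0853 F [ 0.9 -0.1 -0.7]
  linear units [-0.117  0.968  0.708] twist units 0.002 dh -0.2
top blue 386 z 87.6 [597.1 101.4  60.   45.1 -48.9]
top box 623 z 89.9 [549.7 159.6  62.6  51.2 -49.5]
top red 391 z 83.5 [ 439.7 -171.4   59.4   43.4  -89.8]
scene blue 458 z 87.2 [594.9 105.7  77.4  45.5 -48.2]
scene box 863 z 90.0 [542.5 169.2  93.6  50.8 -49.4]
scene red 323 z 83.3 [ 444.6 -173.2   57.1   46.2  -89.3]
```

View pics/scene2.png

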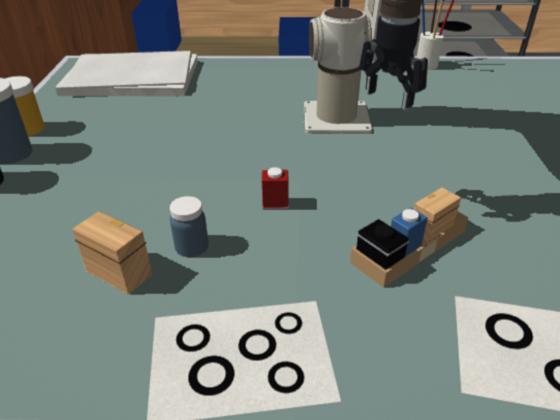

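The scene picture shows the blue tin at (408,230) and the box at (437,215), both upright in the carton. The red tin is still at (275,187), and the gripper is clear of everything.

```bash
python3 -c "
from workcell import bot
print(bot.job_done())"
```

```text
the job is handed in; nothing more can be done
None
```

I packed the blue tin and the smaller tool box in the carton beside the black tin and handed the job in at about 16 s of the 51 s allowed. No verdict was reported.

Positions in the carton frame come from the last pictures; each object's height is taken from its top:

| Object | x (mm) | y (mm) | Top height (mm) | Expected top (mm) |
|---|---|---|---|---|
| Blue tin | about -1 | about +19 | 87.6 | 88 |
| Tool box | about +2 | about -68 | 90.0 | 90 |

- **Upright:** both boxes look upright in the scene picture and line up with the carton to within about 1°. I did not measure their tilt separately.
- **Red tin:** the top camera shows it within 1 mm of its start. The scene camera's estimate shifted by about 2 mm, with the tin not visibly moved.
- **Clearance:** the gripper is open and well clear of everything.
- **Disagreements:** in the last look, the top camera saw only part of the tool box because the arm was in the way, so its position comes from the scene camera. The scene camera's outline of the blue tin was too long (77 mm instead of 60), so that position comes from the top camera.
- **Tool tilt:** the tool leaned by up to 0.04 rad during the moves. The top heights show both boxes settled on the floor after release.

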